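# Pack the sweet-shop scenery pieces

### The arm

A 6-joint arm with a two-finger parallel gripper is mounted at the origin on the work surface. World frame = base frame: x ahead of the robot, y to its left, z up, the work surface at z = 0. Lengths are in m, angles in rad, forces in N, time in s.
With the tool pointing down it reaches from about 0.35 to 0.8 m from the base axis. Payload 7.3 kg.
Tool frame: the origin (TCP) lies between the finger pads; the fingertips stand 11 mm ahead of it and the grasp point (between the pads) lies 8 mm behind it; z points along the fingers, y is the line along which they close (so a half turn about z gives the same grasp; the last joint's range is limited). The gripper opens to 85 mm and grips with 20 to 120 N. Pads are 22 mm wide; open, the fingers measure 114 mm over their backs; the gripper's body (76 mm by 85 mm) begins 54 mm behind the grasp point. The pads swing forward as they close: fully open they stand 13 mm farther back than shut.
Start: joints at [1.203, 0.342, 1.524, -0, 1.275, -0.146], TCP at [0.115, 0.512, 0.242] pointing down, gripper open.
Joint ranges: [-2.53, 2.53], [-0.77, 2.02], [0.04, 2.7], [-1, 4.14], [0.28, 2.66], [-3.11, 3.11]. Speed limits (rad/s): [2.57, 2.57, 3.14, 3.14, 3.14, 3.14].

### API

Orientations are given as a unit quaternion [w, x, y, z].
In Python, from plant import arm, cams, order gives the robot as it stands.
- The arm moves only by the shell command python3 -m jog 'ROWS' [FORCE]. ROWS is JSON, a list of rows, each a list of 3 entries, a list of its own where there are three numbers: the shift along the tool's x, y, z in m, then the turn, a rotation vector about the tool's x, y, z in degrees, then the closure in counts, from 0 (fully open) to 255 (shut). A call has 1 to 5 rows; each row shifts and turns the commanded pose from where the row before left it, along the tool's axes as they then stand; what a row does not reach is not made up. A row lasts 1/12 s, in which the tool goes at most 41.7 mm and 7.16 degrees, less where a joint would pass 70% of its speed; a pose out of reach is approached as far as the arm can. A call with a gripper value outside its range is refused whole. The fingers move at their own pace and stop on an object; FORCE is the grip in N (left out, the last holds). Time passes only in rows, so rows that do not move let the fingers close. It gives the time, the measured TCP pose, the force, the opening and the grip force at its end, in the units of the state.
- arm.get_state(): the state, without advancing time (a new reading comes with each control period).
- cams.camera(name): name is "scene" or "top" or "wrist"; returns a dict with "img" (420x560x3 uint8, blue, green, red), "depth" (420x560 float32, m along the optical axis (not along the pixel's ray), 0 where there is no reading), "intrinsics" (3x3 intrinsics, pixels), "world_to_cam" (4x4, takes a point from world to camera coordinates). Camera axes: x right, y up, looking along -z (the intrinsics and any distortion apply to the point x, -y, -z); pixel columns grow to the right and rows downward; lengths in m; the calibration is good to about 2 mm. A picture is of the moment at which its call begins.
- order.finish_job(): hands the job in; it is judged then, once.
The state is a dict: "t": time; "joint_positions": joint angles; "qd": joint speeds; "joint_torque": joint torques, N m; "eef_pos": TCP position; "tcp_rot": TCP orientation; "contact_force": force on the tool from outside, world axes, zero at the start; "moment": the same for the moment, N m; "finger_gap": finger opening in m; "grasp_force": force on a finger pad.
Only numpy, scipy, OpenCV 4.12 (cv2) and the standard library are available. Lean on these libraries where they do the work, as an engineer would, in place of code of your own. Each camera call takes 0.05 s, during which the arm holds its last target. There are 200 camera calls.

### The job

Pack the four finished scenery pieces flat in the plywood tray, each in the bay that fits it, so that all four bays are filled: the long round-ended sprinkle in the long narrow bay, the short round-ended one in the short narrow bay, the round drop in the short wide bay, and the wrapped sweet, lifted out of its wooden template, in the long wide bay. Leave the two square-ended offcuts where they lie.

Things in the scene. Friction and masses are not known exactly. Their poses are not given: they have to be found in the camera images.
- long_sprinkle_mid (a point): Long sprinkle, to be packed: off-white bar with half-round ends, 88 mm long (its x), 26 mm wide (its y), 32 mm tall, lying on the bench. The point is its centre, 16 mm above its underside; z up.
- short_sprinkle_mid (a point): Short sprinkle, to be packed: off-white bar with half-round ends, 56 mm long (its x), 26 mm wide (its y), 32 mm tall, lying on the bench. The point is its centre, 16 mm above its underside; z up.
- drop_mid (a point): Drop, to be packed: off-white round disc, 54 mm diameter, 32 mm tall, lying flat on the bench. The point is its centre, 16 mm above its underside; z up.
- sweet_mid (a point): To be packed: off-white wrapped sweet, block 38 (x) x 26 (y) x 50 mm tall, a fan at each x end (48 wide, 18 tall; 82 long overall). Stands on the bench in the template's cut-out, axes as the template's, 2 mm play; tabs behind the fans let it out straight up only, by over 14 mm. Grip it across y above the template. Point: on its axis, 36 mm above its underside (22 above the template); z up.
- long_offcut_mid (a point): Look-alike, to be left: off-white bar like the long sprinkle but with square ends, 88 (x) x 26 (y) x 32 mm. The point is its centre.
- short_offcut_mid (a point): Look-alike, to be left: off-white bar like the short sprinkle but with square ends, 56 (x) x 26 (y) x 32 mm. The point is its centre.
- template: Brown wooden template, fixed to the bench: 150 (x) x 110 (y) x 14 mm tall, the cut-out at its middle. Origin at the centre of its underside; z up.
- tray: Plywood tray, fixed, any yaw: 204 (x) x 140 (y) mm; floor 4 thick, dark walls, dividers up to 10 mm above the bench. Origin: centre of underside. Bays, centre; inner size (x, y): long narrow (-41, 42); 112 x 46. Short narrow (58, 42); 78 x 46. Short wide (58, -29); 78 x 72. Long wide (-41, -29); 112 x 72. Pieces lie along the tray's x. Fingertips 8 mm above a piece's foot clear walls.
Not all that is in view belongs to the job. What is shaped like the part that bears short_sprinkle_mid but turquoise is not meant.

How it is judged:
By the outcome, as a careful person would: the job done as asked, in the order asked, and still so for the second after the job is handed in, with the robot touching nothing.
It also fails if it takes over 93 s, if anything falls off the work surface, if the arm or the gripper's body presses on something with over 40 N, if the wrist force passes 120 N, or if a joint passes its speed limit or range.

## Working session

There is one attempt and no reset: what is moved stays moved. The work goes in short steps, Python scripts to look and compute and a shell command to move; the robot and the scene stay as the last step left them, time stands still between calls to the robot, and variables do not carry over. Pictures are saved under pics/ and viewed, at most 14 in all, crops included, and the job is handed in when it is done.

```bash
ls; mkdir -p pics; python3 - <<'E'
from plant import arm,cams
import cv2,numpy as np
for n in("top","scene"):
    c=cams.camera(n); cv2.imwrite(f"pics/{n}0.png",c["img"]); np.savez(f"{n}0.npz",**c)
    print(n,c["intrinsics"].tolist(),np.round(c["world_to_cam"],3).tolist())
s=arm.get_state(); print(s)
E
```

```text
pics
top [[449.00439455730844, 0.0, 279.4013483827601], [0.0, 449.00439455730844, 214.49814285279055], [0.0, 0.0, 1.0]] [[-0.018, -0.999, -0.03, 0.026], [0.998, -0.02, 0.055, -0.612], [-0.055, -0.029, 0.998, -1.0], [0.0, 0.0, 0.0, 1.0]]
scene [[456.6075472134923, 0.0, 273.4496935682649], [0.0, 456.6075472134923, 215.52340805928085], [0.0, 0.0, 1.0]] [[-0.839, 0.544, -0.012, 0.5], [-0.442, -0.668, 0.599, 0.204], [0.318, 0.508, 0.801, -1.142], [0.0, 0.0, 0.0, 1.0]]
{'t': 0.1, 'joint_positions': array([ 1.20299127e+00,  3.42644351e-01,  1.52493242e+00,  8.28484974e-06,
        1.27540495e+00, -1.46032886e-01]), 'qd': array([-3.72567046e-05,  9.82629332e-04, -2.59785738e-03,  6.27563540e-04,
       -2.67733250e-04, -2.04668526e-04]), 'joint_torque': array([ 1.95706569e-03, -4.34447658e+01, -2.46492809e+01, -2.16218887e-04,
        4.65738398e-03,  5.93957770e-05]), 'eef_pos': array([0.11534448, 0.51181536, 0.24169615]), 'tcp_rot': array([-1.80314143e-04,  1.10660164e-01,  9.93858061e-01, -6.70729457e-04]), 'contact_force': array([ 0.84340687,  0.20985466, -0.20576031]), 'moment': array([-0.02859532,  0.03024947, -0.02739974]), 'grasp_force': 0.0, 'finger_gap': 0.08556378850490085}
```

View pics/top0.png

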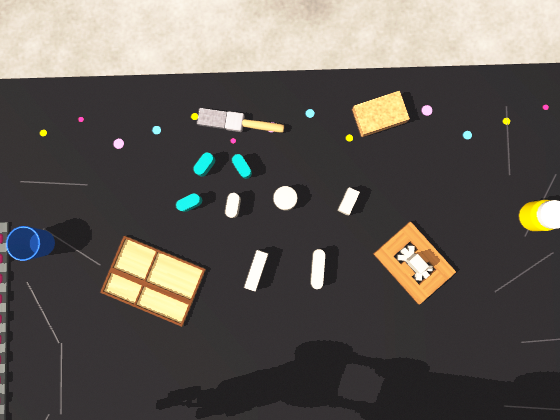

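View pics/scene0.png

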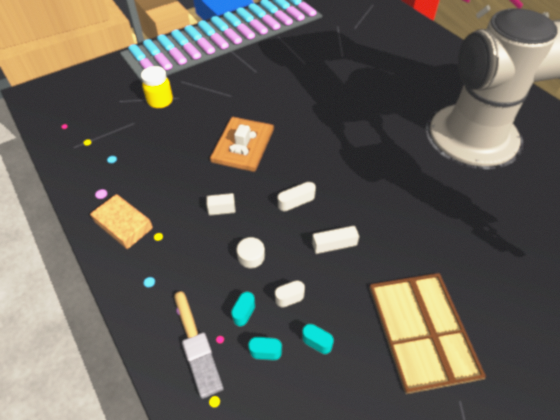

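The top view shows the short sprinkle at (232,205), long sprinkle (318,269), drop (285,198), and the sweet in its template at (415,262). The offcuts are at (256,271) and (349,201), and the tray is at (154,281). The scene view agrees. Next I'll measure them.

```bash
cat > h.py <<'E'
import numpy as np,cv2
def load(n):
    d=np.load(n); return {k:d[k] for k in d.files}
def cloud(c):
    K=c["intrinsics"];v,u=np.mgrid[:420,:560];z=c["depth"].astype(float)
    p=np.stack([(u-K[0,2])/K[0,0]*z,-(v-K[1,2])/K[1,1]*z,-z],-1)
    M=c["world_to_cam"];return (p-M[:3,3])@M[:3,:3]
def ray(c,uv,h):
    K=c["intrinsics"];M=c["world_to_cam"];uv=np.atleast_2d(uv).astype(float)
    d=np.c_[(uv[:,0]-K[0,2])/K[0,0],-(uv[:,1]-K[1,2])/K[1,1],-np.ones(len(uv))]@M[:3,:3]
    o=-M[:3,:3].T@M[:3,3];return o+d*((h-o[2])/d[:,2])[:,None]
def rect(p):
    (x,y),(w,h),a=cv2.minAreaRect((p[:,:2]*1000).astype(np.float32))
    if w<h: w,h,a=h,w,a+90
    return np.round([x,y,w,h,(a+90)%180-90],1)
E
python3 - <<'E'
from h import *
c=load("top0.npz");P=cloud(c);hsv=cv2.cvtColor(c["img"],cv2.COLOR_BGR2HSV)
w=((hsv[...,1]<60)&(hsv[...,2]>120)).astype(np.uint8);w[:140]=0
def comps(m,name,lo):
    n,L,st,ce=cv2.connectedComponentsWithStats(m.astype(np.uint8))
    for i in range(1,n):
        if st[i,4]<lo: continue
        k=L==i; z=np.median(P[k][:,2]); hmax=np.percentile(P[k][:,2],90)
        uv=np.argwhere(k)[:,::-1]
        t=k&(abs(P[...,2]-hmax)<.005)
        print(name,ce[i].round(),st[i,4],"z",z.round(4),hmax.round(4),"cloudtop",rect(P[t]),"ray@",rect(ray(c,uv,hmax)))
comps(w,"white",100)
y=(hsv[...,0]>12)&(hsv[...,0]<35)&(hsv[...,1]>40)&(hsv[...,2]>150); y[:,:90]=0;y[:220]=0;y[:,220:]=0
comps(y,"bay",80)
d=(hsv[...,0]<20)&(hsv[...,1]>80)&(hsv[...,2]>40); t=(d|y);t[:220]=0; t[:,:90]=0;t[:,220:]=0
comps(t,"tray",500)
t=d.copy();t[:210]=0;t[:,:365]=0;t[:,470:]=0
comps(t,"templ",500)
E
```

```text
white [285. 198.] 463 z 0.0313 0.0339 cloudtop [ 6.499e+02 -6.000e-01  5.190e+01  5.160e+01 -1.200e+00] ray@ [6.496e+02 4.000e-01 5.220e+01 5.210e+01 4.390e+01]
white [348. 201.] 337 z 0.0312 0.0337 cloudtop [ 640.2 -141.6   56.2   25.9  -26.1] ray@ [ 639.2 -140.    59.4   28.   -26.1]
white [232. 205.] 289 z 0.0312 0.0339 cloudtop [635.6 119.7  54.9  26.5 -10.1] ray@ [636.2 119.7  57.1  27.8 -12. ]
white [549. 214.] 548 z 0.0839 0.0863 cloudtop [ 599.5 -549.8   58.6   41.    -2.7] ray@ [ 599.5 -545.1   58.4   44.8   -3. ]
white [415. 262.] 561 z 0.0202 0.0504 cloudtop [ 498.8 -286.5   38.3   24.8   43.1] ray@ [ 500.9 -276.    80.7   44.8   40.1]
white [317. 269.] 484 z 0.0314 0.0338 cloudtop [490.5 -69.5  86.4  26.1  -5.7] ray@ [489.9 -68.2  88.3  28.4  -5.8]
white [255. 270.] 512 z 0.0316 0.0339 cloudtop [488.6  68.7  87.6  26.2 -19.5] ray@ [489.3  68.7  89.3  27.9 -20.1]
bay [135. 259.] 1040 z 0.0041 0.0066 cloudtop [517.8 348.9  79.1  73.2  66.5] ray@ [517.9 348.9  76.9  71.8  66.9]
bay [174. 275.] 1527 z 0.004 0.0065 cloudtop [479.  257.6 113.   72.8  67.2] ray@ [479.2 257.7 111.5  71.8  67.1]
bay [123. 288.] 661 z 0.004 0.0067 cloudtop [452.4 376.8  78.8  47.2  67.4] ray@ [452.5 376.6  76.9  45.3  66.9]
bay [162. 304.] 975 z 0.0041 0.0067 cloudtop [413.5 285.5 112.5  47.2  67.1] ray@ [413.8 285.4 111.5  45.3  67.1]
tray [152. 281.] 5637 z 0.0047 0.0102 cloudtop [468.4 307.6 205.3 141.2  67.1] ray@ [468.4 307.1 206.8 142.2  67. ]
templ [414. 263.] 2842 z 0.0134 0.0159 cloudtop [ 499.3 -286.9  150.8  110.8   40.4] ray@ [ 499.7 -285.1  153.1  112.9   40.3]
```

```bash
cat > go.py <<'E'
import sys,numpy as np
from plant import arm
from scipy.spatial.transform import Rotation as R
def delta(p,psi,xyz,psi2):
    d=np.array(xyz)-p; a=np.radians(psi2); X=np.array([np.cos(a),np.sin(a)]);Y=np.array([np.sin(a),-np.cos(a)])
    return "turn z %.1f deg, then shift %.1f %.1f %.1f mm"%((psi-psi2+180)%360-180,*(np.r_[d[:2]@X,d[:2]@Y,-d[2]]))
s=arm.get_state();q=s["tcp_rot"];M=R.from_quat(np.r_[q[1:],q[0]]).as_matrix()
p=s["eef_pos"]*1000;psi=np.degrees(np.arctan2(M[1,0],M[0,0]))
print("t %.2f p %s psi %.1f zaxis %s gap %.1f grip %.1f F %s"%(s["t"],p.round(1),psi,M[:,2].round(3),s["finger_gap"]*1000,s["grasp_force"],s["contact_force"].round(1)))
v=[float(a) for a in sys.argv[1:]]
for i in range(0,len(v),4):
    print(v[i:i+4],delta(p,psi,v[i:i+3],v[i+3])); p=np.array(v[i:i+3]);psi=v[i+3]
E
python3 go.py 490 -69.2 120 174.3 490 -69.2 19 174.3 490 -69.2 120 174.3 413.6 285.5 120 67.1 413.6 285.5 23.5 67.1 413.6 285.5 120 67.1 636 119.7 120 -11 636 119.7 19 -11 636 119.7 120 -11 452.4 376.7 120 67.1
```

```text
t 0.10 p [115.3 511.8 241.7] psi 167.3 zaxis [-0.001 -0.001 -1.   ] gap 85.6 grip 0.0 F [ 0.8  0.2 -0.2]
[490.0, -69.2, 120.0, 174.3] turn z -7.0 deg, then shift -430.5 -540.9 121.7 mm
[490.0, -69.2, 19.0, 174.3] turn z 0.0 deg, then shift 0.0 0.0 101.0 mm
[490.0, -69.2, 120.0, 174.3] turn z 0.0 deg, then shift 0.0 0.0 -101.0 mm
[413.6, 285.5, 120.0, 67.1] turn z 107.2 deg, then shift 297.0 -208.4 -0.0 mm
[413.6, 285.5, 23.5, 67.1] turn z 0.0 deg, then shift 0.0 0.0 96.5 mm
[413.6, 285.5, 120.0, 67.1] turn z 0.0 deg, then shift 0.0 0.0 -96.5 mm
[636.0, 119.7, 120.0, -11.0] turn z 78.1 deg, then shift 250.0 120.3 -0.0 mm
[636.0, 119.7, 19.0, -11.0] turn z 0.0 deg, then shift 0.0 0.0 101.0 mm
[636.0, 119.7, 120.0, -11.0] turn z 0.0 deg, then shift 0.0 0.0 -101.0 mm
[452.4, 376.7, 120.0, 67.1] turn z -78.1 deg, then shift 165.3 -269.1 -0.0 mm
```

```bash
R='[[-0.0215,-0.027,0.006],[0,0,0],0]'; python3 -m jog '[[[0,0,0],[0,0,-3.5],0],[[0,0,0],[0,0,-3.5],0],[[-0.0215,-0.027,0.006],[0,0,0],0],[[-0.0215,-0.027,0.006],[0,0,0],0],[[-0.0215,-0.027,0.006],[0,0,0],0]]' 20; python3 go.py 490 -69.2 120 174.3
```

```text
t: 0.52
eef_pos: [0.1716, 0.424, 0.2235]
tcp_rot: [-0.0, 0.049, 0.999, -0.0]
contact_force: [2.1, 0.5, 0.5]
finger_gap: 0.0855
grasp_force: 0.0
t 0.52 p [171.6 424.  223.5] psi 174.4 zaxis [-0.    -0.001 -1.   ] gap 85.5 grip 0.0 F [2.1 0.5 0.5]
[490.0, -69.2, 120.0, 174.3] turn z 0.1 deg, then shift -365.8 -459.1 103.5 mm
```

```bash
python3 -m jog '[[[-0.0244,-0.0306,0.0069],[0,0,0],0],[[-0.0244,-0.0306,0.0069],[0,0,0],0],[[-0.0244,-0.0306,0.0069],[0,0,0],0],[[-0.0244,-0.0306,0.0069],[0,0,0],0],[[-0.0244,-0.0306,0.0069],[0,0,0],0]]' >/dev/null
python3 -m jog '[[[-0.0244,-0.0306,0.0069],[0,0,0],0],[[-0.0244,-0.0306,0.0069],[0,0,0],0],[[-0.0244,-0.0306,0.0069],[0,0,0],0],[[-0.0244,-0.0306,0.0069],[0,0,0],0],[[-0.0244,-0.0306,0.0069],[0,0,0],0]]' >/dev/null
python3 -m jog '[[[-0.0244,-0.0306,0.0069],[0,0,0],0],[[-0.0244,-0.0306,0.0069],[0,0,0],0],[[-0.0244,-0.0306,0.0069],[0,0,0],0],[[-0.0244,-0.0306,0.0069],[0,0,0],0],[[-0.0244,-0.0306,0.0069],[0,0,0],0]]' >/dev/null
python3 -m jog '[[[0,0,0],[0,0,0],0],[[0,0,0],[0,0,0],0]]'>/dev/null
python3 go.py 490 -69.2 120 174.3
python3 - <<'E'
from plant import cams
import cv2,numpy as np
c=cams.camera("wrist"); cv2.imwrite("pics/w1.png",c["img"]); np.savez("w1.npz",**c)
from h import *
P=cloud(c);hsv=cv2.cvtColor(c["img"],cv2.COLOR_BGR2HSV)
w=(hsv[...,1]<60)&(hsv[...,2]>120)&(abs(P[...,2]-.032)<.006)
n,L,st,ce=cv2.connectedComponentsWithStats(w.astype(np.uint8))
for i in range(1,n):
    if st[i,4]>300: print(ce[i].round(),st[i,4],rect(P[L==i]),np.median(P[L==i][:,2]))
E
```

```text
t 1.93 p [490.3 -69.6 119.7] psi 174.1 zaxis [-0.002  0.001 -1.   ] gap 85.3 grip 0.0 F [-0.5  0.3 -0.2]
[490.0, -69.2, 120.0, 174.3] turn z -0.2 deg, then shift 0.4 0.4 -0.3 mm
[508. 194.] 6099 [489.6  68.   88.3  27.6 -19.9] 0.03264430551012812
[283. 218.] 5256 [490.9 -70.   88.9  26.1  -5.8] 0.0325449711532103
```

View pics/w1.png

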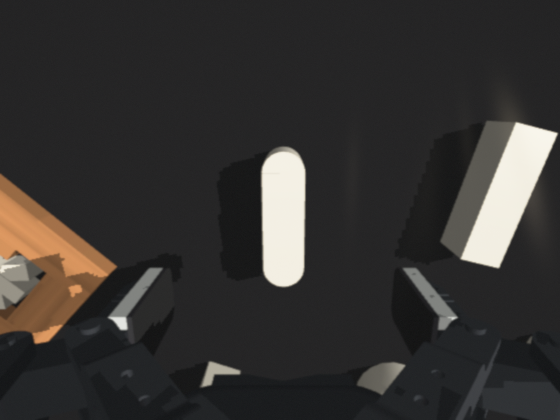

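The wrist view shows the round-ended long sprinkle centred between the fingers at (283,218). The square-ended offcut is at (500,194). I'll grasp now.

```bash
python3 -m jog '[[[0,0,0.025],[0,0,0],0],[[0,0,0.025],[0,0,0],0],[[0,0,0.025],[0,0,0],0],[[0,0,0.016],[0,0,0],0],[[0,0,0.010],[0,0,0],0]]' >/dev/null; python3 go.py
python3 -m jog '[[[0,0,0],[0,0,0],255],[[0,0,0],[0,0,0],255],[[0,0,0],[0,0,0],255],[[0,0,0],[0,0,0],255],[[0,0,0],[0,0,0],255]]' 40
python3 -m jog '[[[0,0,0],[0,0,0],255],[[0,0,0],[0,0,0],255],[[0,0,0],[0,0,0],255],[[0,0,0],[0,0,0],255],[[0,0,0],[0,0,0],255]]' >/dev/null; python3 go.py
```

```text
t 2.40 p [488.5 -66.3  18.4] psi 174.4 zaxis [-0.003  0.001 -1.   ] gap 85.5 grip 0.0 F [-0.6  0.7 -0.2]
t: 2.82
eef_pos: [0.4907, -0.068, 0.0208]
tcp_rot: [0.001, 0.05, 0.999, -0.0]
contact_force: [-0.4, -0.2, 16.6]
finger_gap: 0.0256
grasp_force: 12.2
t 3.23 p [490.9 -68.1  21. ] psi 174.3 zaxis [ 0.002 -0.    -1.   ] gap 25.3 grip 41.0 F [-0.2  1.2  7.1]
```

```bash
python3 -m jog '[[[0,0,-0.012],[0,0,0],255],[[0,0,-0.022],[0,0,0],255],[[0,0,-0.022],[0,0,0],255],[[0,0,-0.022],[0,0,0],255],[[0,0,-0.022],[0,0,0],255]]'
python3 -m jog '[[[0,0,0],[0,0,6.7],255],[[0,0,0],[0,0,6.7],255],[[0,0,0],[0,0,6.7],255],[[0,0,0],[0,0,6.7],255],[[0,0,0],[0,0,6.7],255]]'>/dev/null
python3 -m jog '[[[0,0,0],[0,0,6.7],255],[[0,0,0],[0,0,6.7],255],[[0,0,0],[0,0,6.7],255],[[0,0,0],[0,0,6.7],255],[[0,0,0],[0,0,6.7],255]]'>/dev/null
python3 -m jog '[[[0,0,0],[0,0,6.7],255],[[0,0,0],[0,0,6.7],255],[[0,0,0],[0,0,6.7],255],[[0,0,0],[0,0,6.7],255],[[0,0,0],[0,0,6.7],255]]'>/dev/null
python3 -m jog '[[[0,0,0],[0,0,6.7],255],[[0,0,0],[0,0,0],255],[[0,0,0],[0,0,0],255]]'>/dev/null
python3 go.py 413.6 285.5 120 67.1
```

```text
t: 3.65
eef_pos: [0.49, -0.068, 0.1212]
tcp_rot: [0.0, 0.05, 0.999, 0.0]
contact_force: [0.3, -1.3, -0.0]
finger_gap: 0.0253
grasp_force: 40.2
t 5.15 p [490.1 -68.  120. ] psi 67.3 zaxis [ 0. -0. -1.] gap 25.5 grip 40.1 F [ 0.1 -1.2  0.1]
[413.6, 285.5, 120.0, 67.1] turn z 0.2 deg, then shift 295.9 -208.1 0.0 mm
```

```bash
python3 -m jog '[[[0.0296,-0.0208,0],[0,0,0],255],[[0.0296,-0.0208,0],[0,0,0],255],[[0.0296,-0.0208,0],[0,0,0],255],[[0.0296,-0.0208,0],[0,0,0],255],[[0.0296,-0.0208,0],[0,0,0],255]]'>/dev/null
python3 -m jog '[[[0.0296,-0.0208,0],[0,0,0],255],[[0.0296,-0.0208,0],[0,0,0],255],[[0.0296,-0.0208,0],[0,0,0],255],[[0.0296,-0.0208,0],[0,0,0],255],[[0.0296,-0.0208,0],[0,0,0],255]]'>/dev/null
python3 -m jog '[[[0,0,0],[0,0,0],255],[[0,0,0.025],[0,0,0],255],[[0,0,0.025],[0,0,0],255],[[0,0,0.015],[0,0,0],255],[[0,0,0],[0,0,0],255]]'>/dev/null
python3 go.py 413.6 285.5 25 67.1
```

```text
t 6.40 p [411.9 284.6  52.1] psi 67.3 zaxis [-0.005 -0.003 -1.   ] gap 25.5 grip 40.1 F [ 0.  -0.5  0.9]
[413.6, 285.5, 25.0, 67.1] turn z 0.2 deg, then shift 1.5 1.3 27.1 mm
```

```bash
python3 -m jog '[[[0,0,0.015],[0,0,0],255],[[0,0,0.010],[0,0,0],255],[[0,0,0.005],[0,0,0],255],[[0,0,0],[0,0,0],255],[[0,0,0],[0,0,0],255]]'>/dev/null
python3 go.py 413.6 285.5 24.5 67.1
python3 -m jog '[[[0,0,0],[0,0,0],120],[[0,0,0],[0,0,0],120],[[0,0,0],[0,0,0],120],[[0,0,0],[0,0,0],120],[[0,0,0],[0,0,0],120]]'; python3 go.py 413.6 285.5 120 67.1
```

```text
t 6.82 p [414.1 285.7  25.3] psi 67.1 zaxis [ 0.001  0.    -1.   ] gap 25.3 grip 40.5 F [-0.3 -0.1 -0.1]
[413.6, 285.5, 24.5, 67.1] turn z 0.0 deg, then shift -0.4 -0.4 0.8 mm
t: 7.23
eef_pos: [0.4138, 0.2857, 0.0249]
tcp_rot: [-0.0, 0.833, 0.553, 0.0]
contact_force: [0.1, -0.1, 0.4]
finger_gap: 0.0454
grasp_force: 0.0
t 7.23 p [413.8 285.7  24.9] psi 67.1 zaxis [ 0.  0. -1.] gap 45.4 grip 0.0 F [ 0.1 -0.1  0.4]
[413.6, 285.5, 120.0, 67.1] turn z 0.0 deg, then shift -0.3 -0.1 -95.1 mm
```

```bash
python3 -m jog '[[[0,0,-0.019],[0,0,0],120],[[0,0,-0.019],[0,0,0],120],[[0,0,-0.019],[0,0,0],60],[[0,0,-0.019],[0,0,0],0],[[0,0,-0.019],[0,0,0],0]]'>/dev/null
python3 -m jog '[[[0,0,0],[0,0,6.5],0],[[0,0,0],[0,0,6.5],0],[[0,0,0],[0,0,6.5],0],[[0,0,0],[0,0,6.5],0],[[0,0,0],[0,0,6.5],0]]'>/dev/null
python3 -m jog '[[[0,0,0],[0,0,6.5],0],[[0,0,0],[0,0,6.5],0],[[0,0,0],[0,0,6.5],0],[[0,0,0],[0,0,6.5],0],[[0,0,0],[0,0,6.5],0]]'>/dev/null
python3 -m jog '[[[0,0,0],[0,0,6.5],0],[[0,0,0],[0,0,6.5],0],[[0.031,0.015,0],[0,0,0],0],[[0.031,0.015,0],[0,0,0],0],[[0.031,0.015,0],[0,0,0],0]]'>/dev/null
python3 -m jog '[[[0.031,0.015,0],[0,0,0],0],[[0.031,0.015,0],[0,0,0],0],[[0.031,0.015,0],[0,0,0],0],[[0.031,0.015,0],[0,0,0],0],[[0.031,0.015,0],[0,0,0],0]]'>/dev/null
python3 -m jog '[[[0,0,0],[0,0,0],0],[[0,0,0],[0,0,0],0]]'>/dev/null
python3 go.py 636 119.7 120 -11
cat > look.py <<'E'
import sys
from plant import cams
from h import *
n,name,h=sys.argv[1],sys.argv[2],float(sys.argv[3])
c=cams.camera(n); cv2.imwrite(f"pics/{name}.png",c["img"]); np.savez(f"{name}.npz",**c)
P=cloud(c);hsv=cv2.cvtColor(c["img"],cv2.COLOR_BGR2HSV)
w=(hsv[...,1]<60)&(hsv[...,2]>120)&(abs(P[...,2]-h)<.006)
N,L,st,ce=cv2.connectedComponentsWithStats(w.astype(np.uint8))
for i in range(1,N):
    if st[i,4]>150: print(ce[i].round(),st[i,4],rect(P[L==i]),np.median(P[L==i][:,2]).round(4))
E
python3 look.py wrist w2 .032; python3 look.py top t2 .034
```

```text
t 9.48 p [635.3 119.4 119. ] psi -11.1 zaxis [-0.001  0.    -1.   ] gap 85.2 grip 0.0 F [-1.1 -0.2 -0.4]
[636.0, 119.7, 120.0, -11.0] turn z -0.1 deg, then shift 0.7 -0.4 -1.0 mm
[471. 157.] 6424 [ 6.51e+02 -1.00e-01  5.33e+01  5.29e+01  3.04e+01] 0.0325
[281. 216.] 3278 [637.  119.2  55.7  25.6 -10.3] 0.0325
[389. 364.] 1231 [512.3  63.4  43.7  20.2 -19.9] 0.0324
[285. 198.] 428 [ 6.499e+02  4.000e-01  5.220e+01  4.930e+01 -7.000e-01] 0.0316
[349. 201.] 287 [ 640.1 -141.4   55.9   25.9  -26. ] 0.0314
[256. 270.] 458 [488.8  68.8  87.6  26.1 -19.9] 0.0317
```

View pics/w2.png

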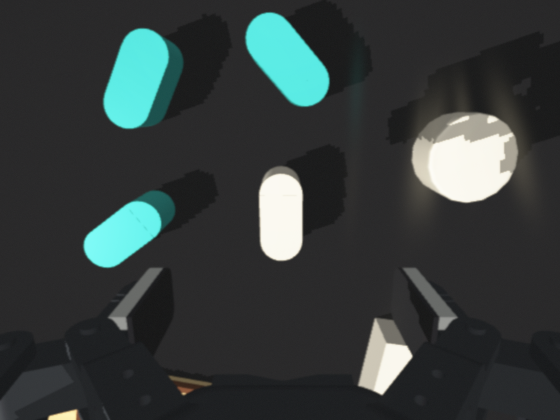

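View pics/t2.png

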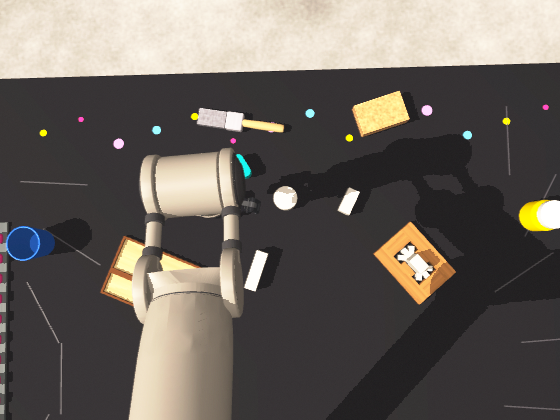

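The round-ended white short sprinkle sits at (281,216), centred between the fingers. The turquoise ones are to its left and above it. I'll narrow the fingers while descending to stay clear of the one at (130,230).

```bash
python3 -m jog '[[[0.0015,0,0.025],[0,0,0],100],[[0,0,0.025],[0,0,0],100],[[0,0,0.025],[0,0,0],100],[[0,0,0.015],[0,0,0],100],[[0,0,0.009],[0,0,0],100]]' >/dev/null
python3 -m jog '[[[0,0,0],[0,0,0],100],[[0,0,0],[0,0,0],255],[[0,0,0],[0,0,0],255],[[0,0,0],[0,0,0],255],[[0,0,0],[0,0,0],255]]' 40 >/dev/null
python3 -m jog '[[[0,0,0],[0,0,0],255],[[0,0,0],[0,0,0],255],[[0,0,0],[0,0,0],255]]' >/dev/null; python3 go.py
python3 -m jog '[[[0,0,-0.012],[0,0,0],255],[[0,0,-0.022],[0,0,0],255],[[0,0,-0.022],[0,0,0],255],[[0,0,-0.022],[0,0,0],255],[[0,0,-0.022],[0,0,0],255]]'>/dev/null
python3 -m jog '[[[0,0,0],[0,0,-6.5],255],[[0,0,0],[0,0,-6.5],255],[[0,0,0],[0,0,-6.5],255],[[0,0,0],[0,0,-6.5],255],[[0,0,0],[0,0,-6.5],255]]'>/dev/null
python3 -m jog '[[[0,0,0],[0,0,-6.5],255],[[0,0,0],[0,0,-6.5],255],[[0,0,0],[0,0,-6.5],255],[[0,0,0],[0,0,-6.5],255],[[0,0,0],[0,0,-6.5],255]]'>/dev/null
python3 -m jog '[[[0,0,0],[0,0,-6.5],255],[[0,0,0],[0,0,-6.5],255],[[0,0,0],[0,0,0],255],[[0,0,0],[0,0,0],255]]'>/dev/null
python3 go.py 452.4 376.7 120 67.1
```

```text
t 10.67 p [637.  120.8  22.6] psi -10.9 zaxis [ 0.003  0.001 -1.   ] gap 25.1 grip 40.4 F [-0.3  0.3  6.5]
t 12.25 p [636.1 120.5 121.5] psi 66.9 zaxis [ 0.001  0.    -1.   ] gap 25.3 grip 39.6 F [ 0.3 -0.6 -0.7]
[452.4, 376.7, 120.0, 67.1] turn z -0.2 deg, then shift 164.5 -268.9 1.5 mm
```

```bash
python3 -m jog '[[[0.0183,-0.0299,0],[0,0,0],255],[[0.0183,-0.0299,0],[0,0,0],255],[[0.0183,-0.0299,0],[0,0,0],255],[[0.0183,-0.0299,0],[0,0,0],255],[[0.0183,-0.0299,0],[0,0,0],255]]'>/dev/null
python3 -m jog '[[[0.0183,-0.0299,0],[0,0,0],255],[[0.0183,-0.0299,0],[0,0,0],255],[[0.0183,-0.0299,0],[0,0,0],255],[[0.0183,-0.0299,0],[0,0,0],255],[[0,0,0],[0,0,0],255]]'>/dev/null
python3 -m jog '[[[0,0,0],[0,0,0],255],[[0,0,0.025],[0,0,0],255],[[0,0,0.025],[0,0,0],255],[[0,0,0.015],[0,0,0],255],[[0,0,0],[0,0,0],255]]'>/dev/null
python3 -m jog '[[[0,0,0.015],[0,0,0],255],[[0,0,0.010],[0,0,0],255],[[0,0,0.005],[0,0,0],255],[[0,0,0],[0,0,0],255],[[0,0,0],[0,0,0],255]]'>/dev/null
python3 go.py 452.4 376.7 25 67.1
```

```text
t 13.92 p [453.  376.9  26.6] psi 67.0 zaxis [ 0.001  0.001 -1.   ] gap 25.1 grip 39.9 F [ 0.6  0.9 -0.4]
[452.4, 376.7, 25.0, 67.1] turn z -0.1 deg, then shift -0.4 -0.5 1.6 mm
```

```bash
python3 -m jog '[[[0,0,0.001],[0,0,0],255],[[0,0,0],[0,0,0],120],[[0,0,0],[0,0,0],120],[[0,0,0],[0,0,0],120],[[0,0,0],[0,0,0],120]]'>/dev/null; python3 go.py
python3 -m jog '[[[0,0,-0.019],[0,0,0],120],[[0,0,-0.019],[0,0,0],120],[[0,0,-0.019],[0,0,0],60],[[0,0,-0.019],[0,0,0],0],[[0,0,-0.019],[0,0,0],0]]'>/dev/null
python3 -m jog '[[[0,0,0],[0,0,0],0]]' >/dev/null
python3 go.py 650.5 0 120 67.1
```

```text
t 14.33 p [452.3 377.   24.8] psi 67.1 zaxis [ 0.  0. -1.] gap 45.1 grip 0.0 F [ 0.7 -0.6  0.7]
t 14.83 p [454.  378.3 123.7] psi 67.1 zaxis [ 0.006  0.004 -1.   ] gap 85.4 grip 0.0 F [1.  0.7 0.1]
[650.5, 0.0, 120.0, 67.1] turn z -0.0 deg, then shift -272.0 328.2 3.7 mm
```

```bash
python3 -m jog '[[[-0.0225,0.0274,0],[0,0,0],0],[[-0.0225,0.0274,0],[0,0,0],0],[[-0.0225,0.0274,0],[0,0,0],0],[[-0.0225,0.0274,0],[0,0,0],0],[[-0.0225,0.0274,0],[0,0,0],0]]'>/dev/null
python3 -m jog '[[[-0.0225,0.0274,0],[0,0,0],0],[[-0.0225,0.0274,0],[0,0,0],0],[[-0.0225,0.0274,0],[0,0,0],0],[[-0.0225,0.0274,0],[0,0,0],0],[[-0.0225,0.0274,0],[0,0,0],0]]'>/dev/null
python3 -m jog '[[[-0.0225,0.0274,0],[0,0,0],0],[[-0.0225,0.0274,0],[0,0,0],0],[[0,0,0],[0,0,0],0],[[0,0,0],[0,0,0],0]]'>/dev/null
python3 go.py 650.5 0 120 67.1; python3 look.py top t3 .036; python3 look.py wrist w3 .032
```

```text
t 16.00 p [650.1  -1.5 118.4] psi 66.9 zaxis [-0.001  0.    -1.   ] gap 85.0 grip 0.0 F [-1.  -0.2 -1.3]
[650.5, 0.0, 120.0, 67.1] turn z -0.2 deg, then shift 1.5 -0.2 -1.6 mm
[349. 201.] 235 [ 639.8 -141.4   55.7   25.9  -26.5] 0.0319
[117. 289.] 274 [452.4 377.4  54.7  26.5  67.8] 0.0357
[159. 306.] 448 [413.3 285.2  88.5  26.7  67.3] 0.0357
[285. 217.] 5497 [651.2   0.   52.9  52.7 -68.3] 0.0325
[ 37. 217.] 3179 [508.2  61.3  50.3  26.6 -20. ] 0.0325
[375. 387.] 157 [ 660.2 -138.3   20.3    7.4  -43.8] 0.0325
```

View pics/t3.png

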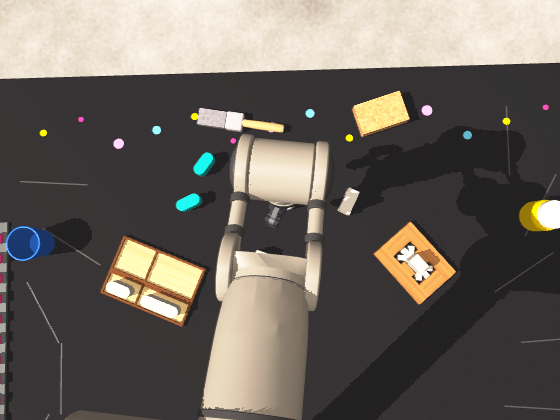

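Both sprinkles lie centred and flat in their narrow bays, at (159,306) and (117,289). Next is the drop.

```bash
python3 -m jog '[[[0.0015,0,0.025],[0,0,0],0],[[0,0,0.025],[0,0,0],0],[[0,0,0.025],[0,0,0],0],[[0,0,0.015],[0,0,0],0],[[0,0,0.010],[0,0,0],0]]' >/dev/null
python3 -m jog '[[[0,0,0],[0,0,0],0],[[0,0,0],[0,0,0],255],[[0,0,0],[0,0,0],255],[[0,0,0],[0,0,0],255],[[0,0,0],[0,0,0],255]]' 40 >/dev/null
python3 -m jog '[[[0,0,0],[0,0,0],255],[[0,0,0],[0,0,0],255],[[0,0,0],[0,0,0],255]]' >/dev/null; python3 go.py
python3 -m jog '[[[0,0,-0.012],[0,0,0],255],[[0,0,-0.022],[0,0,0],255],[[0,0,-0.022],[0,0,0],255],[[0,0,-0.022],[0,0,0],255],[[0,0,-0.022],[0,0,0],255]]'>/dev/null
python3 -m jog '[[[0,0,0],[0,0,0],255],[[0,0,0],[0,0,0],255]]'>/dev/null
python3 go.py 517.8 348.9 120 67.1
```

```text
t 17.18 p [651.7   1.9  21.8] psi 67.1 zaxis [ 0.003  0.    -1.   ] gap 52.5 grip 42.4 F [-0.2  0.8  5.9]
t 17.77 p [651.4   1.6 122. ] psi 67.1 zaxis [ 0.004 -0.    -1.   ] gap 52.5 grip 42.0 F [ 0.8  0.  -2. ]
[517.8, 348.9, 120.0, 67.1] turn z -0.0 deg, then shift 268.0 -258.2 2.0 mm
```

```bash
python3 -m jog '[[[0.0244,-0.0235,0],[0,0,0],255],[[0.0244,-0.0235,0],[0,0,0],255],[[0.0244,-0.0235,0],[0,0,0],255],[[0.0244,-0.0235,0],[0,0,0],255],[[0.0244,-0.0235,0],[0,0,0],255]]'>/dev/null
python3 -m jog '[[[0.0244,-0.0235,0],[0,0,0],255],[[0.0244,-0.0235,0],[0,0,0],255],[[0.0244,-0.0235,0],[0,0,0],255],[[0.0244,-0.0235,0],[0,0,0],255],[[0.0244,-0.0235,0],[0,0,0],255]]'>/dev/null
python3 -m jog '[[[0.0244,-0.0235,0],[0,0,0],255],[[0,0,0],[0,0,0],255],[[0,0,0.025],[0,0,0],255],[[0,0,0.025],[0,0,0],255],[[0,0,0.015],[0,0,0],255]]'>/dev/null
python3 -m jog '[[[0,0,0],[0,0,0],255],[[0,0,0.015],[0,0,0],255],[[0,0,0.010],[0,0,0],255],[[0,0,0.004],[0,0,0],255],[[0,0,0],[0,0,0],255]]'>/dev/null
python3 -m jog '[[[0,0,0],[0,0,0],255],[[0,0,0],[0,0,0],255]]'>/dev/null
python3 go.py 517.8 348.9 26 67.1
```

```text
t 19.60 p [517.2 349.6  26.2] psi 67.1 zaxis [ 0.  0. -1.] gap 52.8 grip 42.1 F [-0.5  0.  -0.8]
[517.8, 348.9, 26.0, 67.1] turn z -0.0 deg, then shift -0.4 0.8 0.2 mm
```

```bash
python3 -m jog '[[[0,0,0.001],[0,0,0],255],[[0,0,0],[0,0,0],50],[[0,0,0],[0,0,0],50],[[0,0,0],[0,0,0],50],[[0,0,0],[0,0,0],50]]'>/dev/null; python3 go.py
python3 -m jog '[[[0,0,-0.019],[0,0,0],50],[[0,0,-0.019],[0,0,0],50],[[0,0,-0.019],[0,0,0],50],[[0,0,-0.019],[0,0,0],0],[[0,0,-0.019],[0,0,0],0]]'>/dev/null
python3 -m jog '[[[0,0,0],[0,0,0],0],[[0,0,0],[0,0,0],0]]' >/dev/null
python3 go.py 499 -286.7 120 40.4
```

```text
t 20.02 p [517.  349.6  24.8] psi 67.1 zaxis [-0.  0. -1.] gap 69.2 grip 0.0 F [ 0.1 -1.1  0.5]
t 20.60 p [517.4 349.9 120.7] psi 67.1 zaxis [ 0.002  0.001 -1.   ] gap 85.3 grip 0.0 F [ 0.8  0.5 -0.2]
[499.0, -286.7, 120.0, 40.4] turn z 26.7 deg, then shift -426.6 472.8 0.7 mm
```

```bash
python3 -m jog '[[[0,0,0],[0,0,6.7],0],[[0,0,0],[0,0,6.7],0],[[0,0,0],[0,0,6.7],0],[[0,0,0],[0,0,6.6],0],[[-0.0266,0.0295,0],[0,0,0],0]]'>/dev/null
python3 -m jog '[[[-0.0266,0.0295,0],[0,0,0],0],[[-0.0266,0.0295,0],[0,0,0],0],[[-0.0266,0.0295,0],[0,0,0],0],[[-0.0266,0.0295,0],[0,0,0],0],[[-0.0266,0.0295,0],[0,0,0],0]]'>/dev/null
python3 -m jog '[[[-0.0266,0.0295,0],[0,0,0],0],[[-0.0266,0.0295,0],[0,0,0],0],[[-0.0266,0.0295,0],[0,0,0],0],[[-0.0266,0.0295,0],[0,0,0],0],[[-0.0266,0.0295,0],[0,0,0],0]]'>/dev/null
python3 -m jog '[[[-0.0266,0.0295,0],[0,0,0],0],[[-0.0266,0.0295,0],[0,0,0],0],[[-0.0266,0.0295,0],[0,0,0],0],[[-0.0266,0.0295,0],[0,0,0],0],[[-0.0266,0.0295,0],[0,0,0],0]]'>/dev/null
python3 -m jog '[[[0,0,0],[0,0,0],0],[[0,0,0],[0,0,0],0],[[0,0,0],[0,0,0],0]]' >/dev/null
python3 go.py 499 -286.7 120 40.4; python3 look.py wrist w4 .050; python3 look.py top t4 .036
```

```text
t 22.52 p [ 497.9 -284.9  118.3] psi 40.4 zaxis [-0.002  0.002 -1.   ] gap 85.3 grip 0.0 F [-0.2 -0.6 -0.3]
[499.0, -286.7, 120.0, 40.4] turn z -0.0 deg, then shift -0.3 2.1 -1.7 mm
[288. 227.] 2804 [ 500.4 -287.4   37.5   26.1   40. ] 0.0503
[349. 201.] 242 [ 639.9 -141.4   55.7   25.8  -26.1] 0.032
[131. 260.] 445 [515.4 347.1  52.3  51.2  89.1] 0.0358
[256. 270.] 390 [488.8  68.6  87.5  26.1 -19.5] 0.0322
[117. 289.] 272 [451.9 377.1  56.1  26.7  65.2] 0.0357
[159. 306.] 448 [413.1 284.9  87.9  26.8  65.8] 0.0359
```

View pics/w4.png

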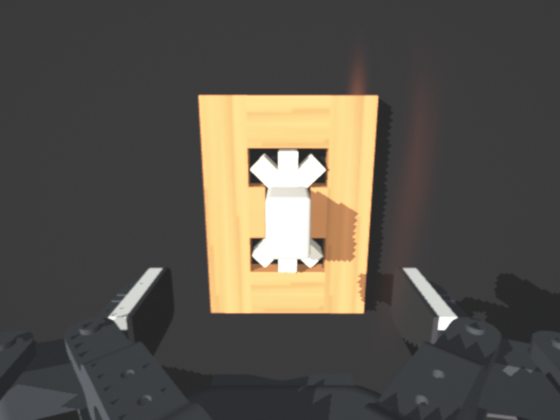

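The sweet sits squarely in its template at (288,227), about 3 mm off the finger centreline. I'll correct that, descend to the block above the template, and grip.

```bash
python3 -m jog '[[[0,0.003,0.020],[0,0,0],0],[[0,0,0.025],[0,0,0],0],[[0,0,0.025],[0,0,0],0],[[0,0,0.010],[0,0,0],0],[[0,0,0.008],[0,0,0],0]]' >/dev/null
python3 -m jog '[[[0,0,0],[0,0,0],0],[[0,0,0],[0,0,0],0]]' >/dev/null; python3 go.py 500.2 -287.2 29 40.4
python3 -m jog '[[[0,0,0],[0,0,0],255],[[0,0,0],[0,0,0],255],[[0,0,0],[0,0,0],255],[[0,0,0],[0,0,0],255],[[0,0,0],[0,0,0],255]]' 40 >/dev/null
python3 -m jog '[[[0,0,0],[0,0,0],255],[[0,0,0],[0,0,0],255],[[0,0,0],[0,0,0],255],[[0,0,0],[0,0,0],255]]' >/dev/null; python3 go.py
```

```text
t 23.20 p [ 501.2 -287.7   32.4] psi 40.4 zaxis [ 0.001 -0.    -1.   ] gap 85.4 grip 0.0 F [-0.3 -0.6  0.2]
[500.2, -287.2, 29.0, 40.4] turn z 0.0 deg, then shift -0.4 -1.0 3.4 mm
t 23.95 p [ 500.9 -288.2   32.3] psi 40.4 zaxis [ 0.001 -0.001 -1.   ] gap 25.4 grip 41.1 F [-1.2 -0.2  5.7]
```

```bash
python3 -m jog '[[[0,0,-0.006],[0,0,0],255],[[0,0,-0.008],[0,0,0],255],[[0,0,-0.008],[0,0,0],255],[[0,0,-0.008],[0,0,0],255],[[0,0,-0.010],[0,0,0],255]]'; 
python3 -m jog '[[[0,0,-0.016],[0,0,0],255],[[0,0,-0.016],[0,0,0],255],[[0,0,-0.016],[0,0,0],255],[[0,0,0],[0,0,0],255],[[0,0,0],[0,0,0],255]]'>/dev/null
python3 go.py 479 257.6 120 67.1; python3 look.py scene s5 .1
```

```text
t: 24.37
eef_pos: [0.5006, -0.2879, 0.0725]
tcp_rot: [-0.0, 0.939, 0.345, -0.0]
contact_force: [-0.2, 0.2, -0.1]
finger_gap: 0.0254
grasp_force: 40.3
t 24.78 p [ 501.1 -288.3  120.8] psi 40.4 zaxis [ 0.002 -0.001 -1.   ] gap 25.5 grip 40.4 F [ 0.2  0.4 -1. ]
[479.0, 257.6, 120.0, 67.1] turn z -26.7 deg, then shift 494.3 -232.7 0.8 mm
```

View pics/s5.png

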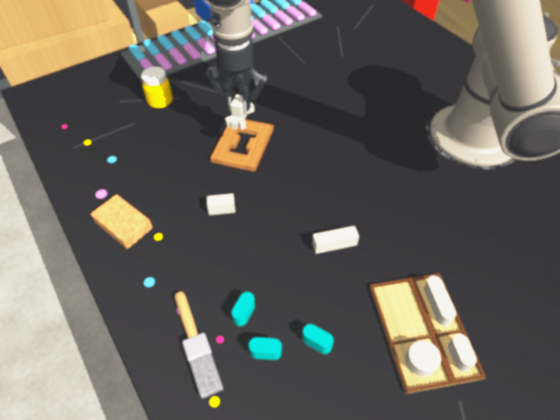

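The sweet is out of the template and held upright at (237,112). The other three pieces are in their bays. Now I'll carry the sweet over.

```bash
python3 -m jog '[[[0,0,0],[0,0,-6.7],255],[[0,0,0],[0,0,-6.7],255],[[0,0,0],[0,0,-6.7],255],[[0,0,0],[0,0,-6.6],255],[[0.0353,-0.0166,0],[0,0,0],255]]'>/dev/null
python3 -m jog '[[[0.0353,-0.0166,0],[0,0,0],255],[[0.0353,-0.0166,0],[0,0,0],255],[[0.0353,-0.0166,0],[0,0,0],255],[[0.0353,-0.0166,0],[0,0,0],255],[[0.0353,-0.0166,0],[0,0,0],255]]'>/dev/null
python3 -m jog '[[[0.0353,-0.0166,0],[0,0,0],255],[[0.0353,-0.0166,0],[0,0,0],255],[[0.0353,-0.0166,0],[0,0,0],255],[[0.0353,-0.0166,0],[0,0,0],255],[[0.0353,-0.0166,0],[0,0,0],255]]'>/dev/null
python3 -m jog '[[[0.0353,-0.0166,0],[0,0,0],255],[[0.0353,-0.0166,0],[0,0,0],255],[[0.0353,-0.0166,0],[0,0,0],255],[[0,0,0],[0,0,0],255],[[0,0,0],[0,0,0],255]]'>/dev/null
python3 -m jog '[[[0,0,0.020],[0,0,0],255],[[0,0,0.020],[0,0,0],255],[[0,0,0.010],[0,0,0],255],[[0,0,0],[0,0,0],255],[[0,0,0],[0,0,0],255]]'>/dev/null
python3 go.py 479 257.6 37.5 67.1
```

```text
t 26.92 p [478.8 256.7  69.4] psi 67.0 zaxis [-0.002 -0.001 -1.   ] gap 25.8 grip 40.4 F [ 0.1  0.4 -1.1]
[479.0, 257.6, 37.5, 67.1] turn z -0.1 deg, then shift 0.9 -0.2 31.9 mm
```

```bash
python3 -m jog '[[[0,0,0.015],[0,0,0],255],[[0,0,0.011],[0,0,0],255],[[0,0,0.005],[0,0,0],255],[[0,0,0.001],[0,0,0],255],[[0,0,0],[0,0,0],255]]'>/dev/null; python3 -m jog '[[[0,0,0],[0,0,0],255]]'>/dev/null
python3 go.py 479 257.6 37 67.1
```

```text
t 27.42 p [479.3 257.8  38.3] psi 67.1 zaxis [ 0.001  0.    -1.   ] gap 25.3 grip 40.4 F [-0.2  0.8 -0.8]
[479.0, 257.6, 37.0, 67.1] turn z -0.0 deg, then shift -0.3 -0.2 1.3 mm
```

```bash
python3 -m jog '[[[0,0,0.001],[0,0,0],255],[[0,0,0],[0,0,0],255],[[0,0,0],[0,0,0],255]]'; 
python3 -m jog '[[[0,0,0],[0,0,0],130],[[0,0,0],[0,0,0],130],[[0,0,0],[0,0,0],130],[[0,0,0],[0,0,0],130],[[0,0,0],[0,0,0],130]]'>/dev/null; python3 go.py
python3 -m jog '[[[0,0,-0.015],[0,0,0],130],[[0,0,-0.025],[0,0,0],130],[[0,0,-0.030],[0,0,0],130],[[0,0,-0.030],[0,0,0],130],[[0,0,-0.030],[0,0,0],130]]'>/dev/null
python3 -m jog '[[[-0.035,0.015,0],[0,0,0],130],[[-0.035,0.015,0],[0,0,0],130],[[-0.035,0.015,0],[0,0,0],130],[[-0.035,0.015,0],[0,0,0],130],[[-0.035,0.015,0],[0,0,0],130]]'>/dev/null
python3 -m jog '[[[-0.035,0.015,0],[0,0,0],130],[[-0.035,0.015,0],[0,0,0],130],[[-0.035,0.015,0],[0,0,0],130],[[0,0,0],[0,0,0],130],[[0,0,0],[0,0,0],130]]'>/dev/null
python3 go.py; python3 look.py top t6 .036; python3 look.py scene s6 .054
```

```text
t: 27.67
eef_pos: [0.4791, 0.2578, 0.0371]
tcp_rot: [0.0, 0.833, 0.553, 0.0]
contact_force: [0.3, 0.2, -0.2]
finger_gap: 0.0253
grasp_force: 40.4
t 28.08 p [479.  257.8  36.9] psi 67.1 zaxis [ 0.  0. -1.] gap 42.0 grip 0.0 F [-0.3  0.5 -0.1]
t 29.33 p [480.4 -48.7 166.8] psi 66.8 zaxis [ 0.  0. -1.] gap 42.4 grip 0.0 F [-0.1  0.   0.9]
[349. 201.] 243 [ 640.  -141.6   56.2   26.   -26.2] 0.0324
[131. 260.] 449 [515.3 346.7  51.8  51.4  88.5] 0.0359
[255. 271.] 394 [488.9  68.8  87.6  25.6 -19.5] 0.0323
[117. 289.] 274 [452.1 377.1  56.4  26.5  67.8] 0.0359
[159. 306.] 448 [412.8 285.3  88.7  27.2  66.1] 0.0359
[482. 134.] 212 [ 30.4  44.  116.8  36.1 -35.8] 0.0538
[406. 300.] 293 [480.3 258.4  39.2  26.8  66.4] 0.0531
```

View pics/t6.png

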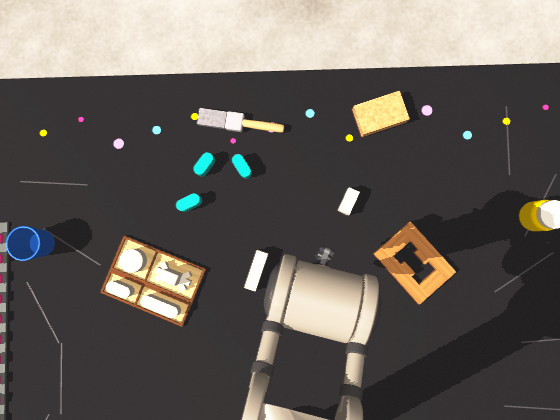

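View pics/s6.png

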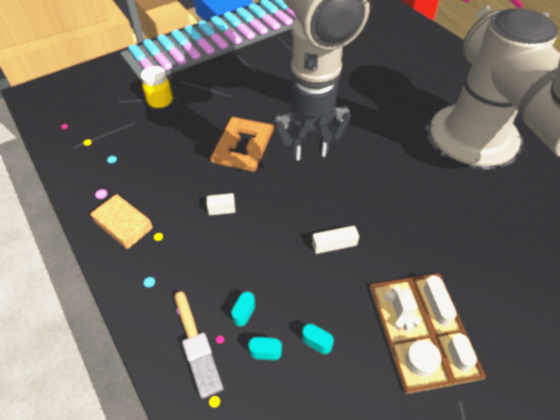

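All four pieces sit flat in their bays: drop at (131,260), sweet at (175,274), sprinkles at (117,289) and (159,306). Both offcuts are where they started, and the gripper is touching nothing.

```bash
python3 -c "
from plant import order; print(order.finish_job())"
```

```text
the job is handed in; nothing more can be done
None
```

I packed all four pieces flat in their matching bays, left both offcuts where they lay, and handed the job in at about 29 s of the 93 s allowed.

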